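Set the suction slider and hold the vacuum pump on the storage box's valve

ROBOT

A 6-joint arm with a two-finger parallel gripper is mounted at the origin on the work surface. World frame = base frame: x ahead of the robot, y to its left, z up, the work surface at z = 0. Lengths are in m, angles in rad, forces in N, time in s.
With the tool pointing down it reaches from about 0.375 to 0.925 m from the base axis. Payload 5.7 kg.
Tool frame: the origin (TCP) lies between the finger pads; the fingertips stand tip_reach ahead of it and the grasp point (between the pads) is the TCP (tip_reach is the distance from the TCP to the fingertips, in m); z points along the fingers, y is the line along which they close (so a half turn about z gives the same grasp; the last joint's range is limited). The gripper opens to 85 mm and grips with 20 to 120 N. Pads are 22 mm wide; open, the fingers measure 114 mm over their backs; the gripper's body (76 mm by 85 mm) begins 54 mm behind the grasp point. The pads swing forward as they close: fully open they stand 13 mm farther back than shut.
Start: joints at [1.016, 0.359, 1.51, -0, 1.272, -0.115], TCP at [0.255, 0.543, 0.226] pointing down, gripper open.
Joint ranges: [-2.97, 2.97], [-1.01, 2.36], [0.21, 2.38], [-0.96, 4.11], [0.2, 2.71], [-2.98, 2.98]. Speed limits (rad/s): [2.39, 2.39, 3.14, 3.14, 3.14, 3.14].

INTERFACE

Orientations are given as a 3x3 rotation matrix whose columns are the frame's x, y, z axes.
In Python, from bench import * gives the robot as it stands.
- The arm moves only by the tool carry_out, never from a script. Its argument "plan" is one flat list of numbers, 7 for each row, row after row: the opening, from 0 (shut) to 1 (fully open), then the shift along the tool's x, y, z in cm, then the turn, a rotation vector about the tool's x, y, z in degrees. A call has 1 to 5 rows; each row is the pose to reach, as a shift and turn from the pose commanded when the call began, along the tool's axes at that moment; what a row does not reach only later rows make up. A row lasts 1/8 s, in which the tool goes at most 62.5 mm and 10.7 degrees, less where a joint would pass 70% of its speed; a pose out of reach is approached as far as the arm can. A call with a gripper value outside its range is refused whole. The fingers move at their own pace and stop on an object; "newtons" is the grip in N (left out, the last holds). Time passes only in rows, so rows that repeat a pose let the fingers close. It gives the time, the measured TCP pose, the force, the opening and the grip force at its end, in the units of the state.
- get_state(): the state, without advancing time (a new reading comes with each control period).
- get_image(name): name is "side" or "top"; returns the picture (480x640x3 uint8, red, green, blue); there is no depth.
- camera_params(name): a dict with "mtx" (3x3 intrinsics, pixels), "position" and "orientation" of the camera in the world. Camera axes: x right, y up, looking along -z (the intrinsics and any distortion apply to the point x, -y, -z); pixel columns grow to the right and rows downward; lengths in m; the calibration is good to about 2 mm. A picture is of the moment at which its call begins. camera_params takes no time and is no camera call.
- close_job(): hands the job in; it is judged then, once.
The state is a dict: "clock": time; "qpos": joint angles; "joint_velocities": joint speeds; "joint_torque": joint torques, N m; "ee_pos": TCP position; "tool_rot": TCP orientation; "contact_force": force on the tool from outside, world axes, zero at the start; "wrist_torque": the same for the moment, N m; "gripper_width": opening from 0.0 (shut) to 1.0 (fully open); "grip_force": force on a finger pad.
Only numpy, scipy, OpenCV 4.12 (cv2) and the standard library are available. Lean on these libraries where they do the work, as an engineer would, in place of code of your own. Each camera call takes 0.05 s, during which the arm holds its last target. There are 200 camera calls.

TASK

Get the storage box ready for vacuum sealing: slide the orange grip on its lid until it is in line with the green marker clip, and only then lift the white hand pump out of its stand. Press the pump's nozzle gently onto the white dot of the blue valve button, with the pump square to the button's sloped face, so that the spring button is about half pressed and not bottomed, and finish while holding it there. Leave the slider at the marker and the jars, tins, mug and carton where they stand.

Things in the scene. Friction and masses are not known exactly. Their poses are not given: they have to be found in the camera images.
- canister: vacuum storage box: milky clear box with a white lid, 196 (its x) x 266 (its y) x 90 mm tall, fixed to the table. Origin: centre of its underside; z up; its x points from the front edge (slider side, towards the robot) to the back, its y along the slider track. The lid's flat top is 90 mm above the origin
- slide (a joint): position of the orange slider grip along its track on the lid, in m: 0 at the -y end (of the box), 0.100 at the +y end; the grip is at box y = joint value - 0.050, box x = -0.050. It stays where it is left; friction about 1.5 N
- slide_top (a point): centre of the top of the orange slider grip, a block 24 (box x) x 18 (box y) x 34 mm tall that stands on the lid, with a white line across its top; 125 mm above the table. Axes as the box's
- marker: green marker clip on the lid's front edge beside the track; its flat tab on the lid is 18 (x) x 6 (y) x 4 mm tall, wholly in front of the track, and the clip runs on over the front edge. Origin: centre of the tab's underside; axes as the box's. The slider is set when the grip's centre has the same box y as the marker
- valve (a joint): how far the blue valve button is pressed in along its axis, in m: 0 out, 0.012 bottomed. Spring return: about 1.4 N to start, 4 N at half travel, 6.8 N just before it bottoms; beyond that it is rigid
- valve_top (a point): white dot (10 mm) at the centre of the top face of the round blue valve button (34 mm across), which stands 14 mm out of a grey collar 48 mm across on the back half of the lid. z is the button's axis, square to its face, pointing out; it leans 20 degrees from vertical towards the box's front (-x); y is the box's y. The point moves with the button
- pump: hand vacuum pump, loose: white round body with a red band, 163 mm long, 150 to 290 g, nozzle down in its stand. Origin: centre of the nozzle's flat black end; z from nozzle to top. Measured from the nozzle end: 18 mm across up to 25 mm, a cone to 40 mm, 34 mm across from 40 to 150 mm, then a short taper. Any yaw is the same; centre of mass about 90 mm up
- dock: black pump stand, a round cup 52 mm across and 55 mm tall on an 84 mm disc, fixed to the table; its bore is 41 mm wide and its inner floor 6 mm above the table, so the pump's upper 114 mm stand free. Origin: centre of its underside. It may be left or right of the box
- jam_jar: bystander: jam jar with amber glass and red cap, 72 mm across, 120 mm tall, loose; origin: centre of its underside
- tin_a: bystander: food tin with green label, 74 mm across, 110 mm tall, loose; origin: centre of its underside
- tin_b: bystander: food tin with yellow label, 84 mm across, 80 mm tall, loose; origin: centre of its underside
- spice_a: bystander: spice jar with red label and black cap, 48 mm across, 100 mm tall, loose; origin: centre of its underside
- spice_b: bystander: small amber spice jar with green cap, 48 mm across, 90 mm tall, loose; origin: centre of its underside
- mug: bystander: blue mug, 82 mm across, 90 mm tall, loose; origin: centre of its underside
- carton: bystander: plain brown carton 60 x 100 x 150 mm tall, loose; origin: centre of its underside

How it is judged:
By the outcome, as a careful person would: the job done as asked, in the order asked, and still so for the second after the job is handed in, while the arm keeps its last pose, push and grip.
It also fails if it takes over 48 s, if anything falls off the work surface, if the arm or the gripper's body presses on something with over 40 N, if the wrist force passes 120 N, or if a joint passes its speed limit or range.

## Working session

There is one attempt and no reset: what is moved stays moved. The work goes in short steps, Python scripts to look and compute and a tool call to move; the robot and the scene stay as the last step left them, time stands still between calls to the robot, and variables do not carry over. Pictures are saved under pics/ and viewed, at most 10 in all, crops included, and the job is handed in when it is done.

Besides the shell and the picture viewer there is one more tool, called after ">>>" as name(argument=value, ...) on one line, values as JSON. carry_out: Moves the arm, as the interface text tells. Its arguments: {"type":"object","properties":{"plan":{"type":"array"},"newtons":{"type":"number"}},"required":["plan"]}

```bash
mkdir -p pics; ls
python3 - <<'E'
from bench import *
import cv2
for n in("side","top"):
    cv2.imwrite(f"pics/{n}0.png",get_image(n)[:,:,::-1]); p=camera_params(n); print(n,p)
s=get_state(); print(s)
import bench; print([k for k in dir(bench) if k[0]!='_']); 
try: print(tip_reach)
except Exception as e: print(e)
E
```

```text
pics
side {'mtx': array([[453.60815595,   0.        , 329.859881  ],
       [  0.        , 453.60815595, 242.01668408],
       [  0.        ,   0.        ,   1.        ]]), 'position': array([ 0.07317233, -0.72217308,  0.62192309]), 'orientation': array([[ 0.81649661,  0.30679135, -0.4890934 ],
       [-0.57734726,  0.43658614, -0.68997296],
       [ 0.00185367,  0.84573732,  0.53359625]])}
top {'mtx': array([[591.67845715,   0.        , 321.07775298],
       [  0.        , 591.67845715, 235.07149551],
       [  0.        ,   0.        ,   1.        ]]), 'position': array([ 0.45485457, -0.03968509,  1.63255596]), 'orientation': array([[-4.70077444e-03,  9.98577721e-01, -5.31078005e-02],
       [-9.99988740e-01, -4.65964724e-03,  8.98203184e-04],
       [ 6.49462073e-04,  5.31114248e-02,  9.98588381e-01]])}
{'clock': 0.1, 'qpos': array([ 1.01593990e+00,  3.59470472e-01,  1.51131479e+00,  1.23345319e-05,
        1.27253780e+00, -1.15122379e-01]), 'joint_velocities': array([-0.00082189, -0.00235495, -0.00321968,  0.0011575 ,  0.00041784,
        0.0007829 ]), 'joint_torque': array([-2.06929981e-04, -5.28658569e+01, -2.79349512e+01, -3.34164897e-04,
        5.28382778e-03,  2.22652437e-05]), 'ee_pos': array([0.25510036, 0.54237306, 0.22491893]), 'tool_rot': array([[-9.04863266e-01,  4.25701328e-01, -9.21632475e-04],
       [ 4.25702274e-01,  9.04862105e-01, -1.46458703e-03],
       [ 2.10473656e-04, -1.71759204e-03, -9.99998503e-01]]), 'contact_force': array([ 0.6498437 , -0.58593527, -0.57986157]), 'wrist_torque': array([-0.02352811,  0.01071314,  0.01582756]), 'grip_force': 0.0, 'gripper_width': 0.9996776417937956}
['Unreachable', 'camera_params', 'close_job', 'get_image', 'get_state', 'tip_reach']
0.019
```

View pics/top0.png

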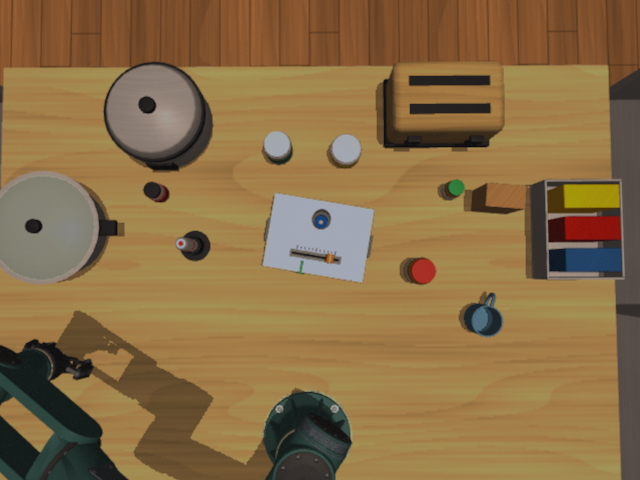

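View pics/side0.png

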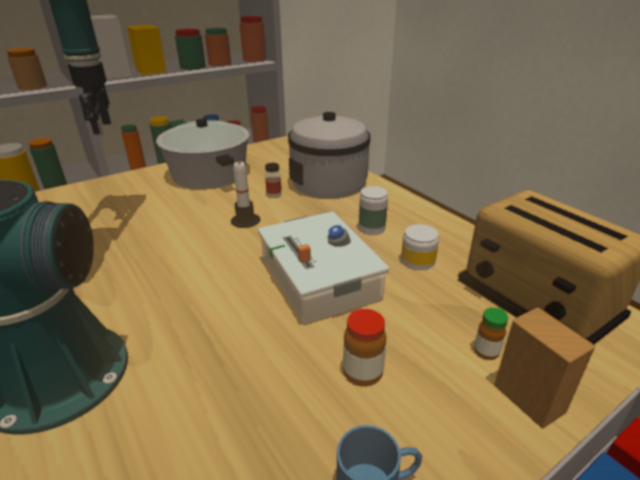

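The top view shows the box at about (318,238), grip at (331,259), marker at (301,267), valve at (321,219), and the pump in its stand at about (190,244). The side view shows the pump free at (241,185). I'll enlarge these.

Run:
```python
import cv2,numpy as np
t=cv2.imread("pics/top0.png"); s=cv2.imread("pics/side0.png")
cv2.imwrite("pics/topc.png",cv2.resize(t[185:290,255:385],None,fx=6,fy=5.7,interpolation=cv2.INTER_CUBIC)) if 0 else cv2.imwrite("pics/topc.png",cv2.resize(t[188:288,256:384],None,fx=6,fy=6,interpolation=cv2.INTER_CUBIC))
a=cv2.resize(t[210:280,160:230],None,fx=5,fy=5,interpolation=cv2.INTER_CUBIC)
b=cv2.resize(s[150:240,210:290],None,fx=5,fy=5,interpolation=cv2.INTER_CUBIC)
o=np.zeros((450,760,3),np.uint8);o[:350,:350]=a;o[:450,360:760]=b
cv2.imwrite("pics/pumpc.png",o)
```

```text
(no output)
```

View pics/topc.png

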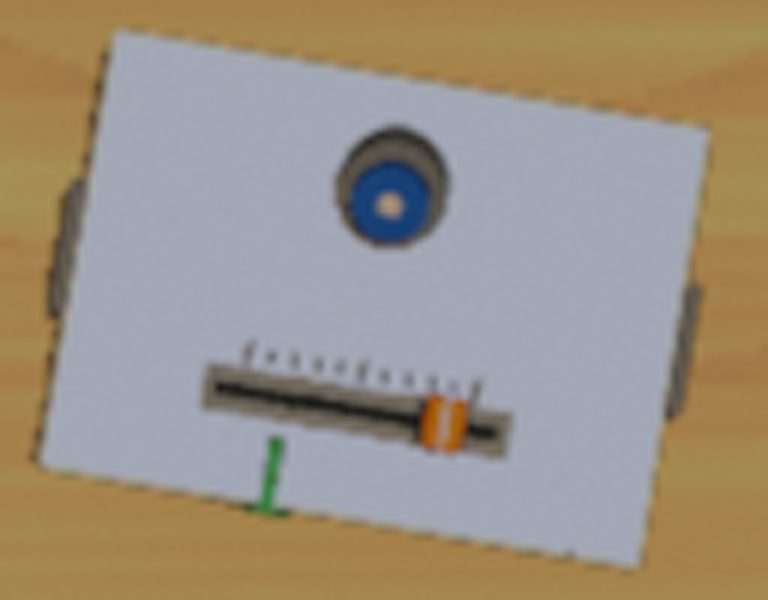

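View pics/pumpc.png

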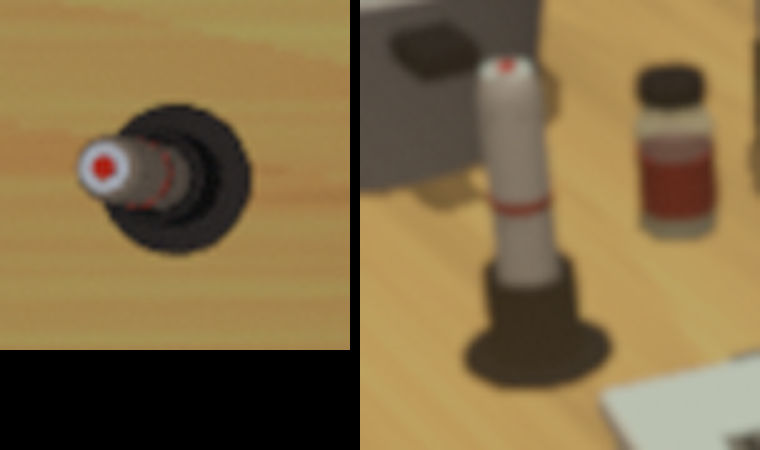

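The lid corners in the crop are at (116,30), (708,128), (640,567) and (40,467). The dot is at (390,205), the grip line at (446,422), and the green tab runs from (277,437) to (266,512). The pump cap is at (103,168) and the stand disc at (176,180) in their own crop. In the side crop the pump cap is at (507,66), i.e. offset 360.

```bash
cat > h.py <<'E'
from bench import *
import numpy as np
def ray(n,u,v,z):
    p=camera_params(n); K=np.array(p['mtx']); d=np.linalg.inv(K)@[u,v,1]
    d=np.array(p['orientation'])@[d[0],-d[1],-d[2]]; c=np.array(p['position'])
    return c+d*(z-c[2])/d[2]
def proj(n,P):
    p=camera_params(n); q=np.array(p['orientation']).T@(np.array(P)-p['position'])
    return (np.array(p['mtx'])@[q[0],-q[1],-q[2]])[:2]/-q[2]
E
python3 - <<'E'
from h import *
f=lambda u,v,z:ray('top',256+(u+.5)/6-.5,188+(v+.5)/6-.5,z)
C=[f(*c,.09) for c in[(116,30),(708,128),(640,567),(40,467)]]  # back-left, back-right, front-right, front-left
print(np.round(C,4)); c=np.mean(C,0)
L=[np.linalg.norm(C[i]-C[(i+1)%4]) for i in range(4)];print('sides',L)
x=(C[0]+C[1]-C[2]-C[3]);x/=np.linalg.norm(x);y=(C[0]+C[3]-C[1]-C[2]);y/=np.linalg.norm(y)
print('ctr',c,'x',x,'y',y,x@y,'yaw',np.degrees(np.arctan2(x[1],x[0])),np.degrees(np.arctan2(-y[0],y[1])))
yaw=(np.arctan2(x[1],x[0])+np.arctan2(-y[0],y[1]))/2
R=np.array([[np.cos(yaw),-np.sin(yaw)],[np.sin(yaw),np.cos(yaw)]])
for n,u,v,z in[('dot',390,205,.122),('grip',446,422,.125),('mk0',277,437,.094),('mk1',266,512,.092),('trk0',208,387,.09),('trk1',507,436,.09)]:
    P=f(u,v,z);print(n,P,'box',R.T@(P-c)[:2])
g=lambda u,v,z:ray('top',160+(u+.5)/5-.5,210+(v+.5)/5-.5,z)
s=lambda u,v,z:ray('side',210+(u-360+.5)/5-.5,150+(v+.5)/5-.5,z)
print('cap',g(103,168,.169),s(507,66,.169),'disc',g(176,180,.006),s(538,340,.005))
c[2]=.1
for q in [(0,.0)]: print('side proj box ctr',proj('side',c))
E
```

```text
[[ 0.649   0.0794  0.09  ]
 [ 0.6048 -0.1788  0.09  ]
 [ 0.414  -0.1475  0.09  ]
 [ 0.4585  0.1125  0.09  ]]
sides [np.float64(0.2619281630225043), np.float64(0.19334546446005074), np.float64(0.2637758699982787), np.float64(0.19331847953721631)]
ctr [ 0.53156068 -0.03362863  0.09      ] x [ 0.9860556  -0.16641619  0.        ] y [0.16865076 0.98567587 0.        ] 0.002266606694955736 yaw -9.579513590347261 -9.709380698983324
dot [ 0.56934269 -0.03993877  0.122     ] box [0.03830517 0.0001088 ]
grip [ 0.47667282 -0.0632738   0.125     ] box [-0.04914554 -0.03842173]
mk0 [0.47097395 0.00945446 0.094     ] box [-0.06694828  0.03232386]
mk1 [0.43856433 0.01437833 0.092     ] box [-0.09972475  0.03174844]
trk0 [0.49286023 0.03949389 0.09      ] box [-0.05040395  0.06560541]
trk1 [ 0.47098092 -0.09027148  0.09      ] box [-0.05023397 -0.06599142]
cap [0.51417237 0.30774379 0.169     ] [0.51771356 0.31185787 0.169     ] disc [0.51398636 0.30624268 0.006     ] [0.51932498 0.31512303 0.005     ]
side proj box ctr [318.62174699 242.09614546]
```

Sides, track and mirror symmetry all agree with the given sizes. The grip needs to go +70 mm along box y. Next I'll work out the moves.

```bash
cat >> h.py <<'E'
from scipy.spatial.transform import Rotation as Ro
def to(P,R=None,pos=None,rot=None):
    s=get_state(); p=s['ee_pos'] if pos is None else pos; A=s['tool_rot'] if rot is None else rot
    R=A if R is None else R
    print('shift cm',np.round(100*A.T@(np.array(P)-p),2),'turn',np.round(Ro.from_matrix(A.T@R).as_rotvec(degrees=True),2))
yaw=np.radians(-9.64)
bx=np.array([np.cos(yaw),np.sin(yaw),0]);by=np.array([-np.sin(yaw),np.cos(yaw),0])
down=np.array([0,0,-1.])
Rdown=np.column_stack([np.cross(by,down),by,down])
E
python3 - <<'E'
from h import *
print(Rdown)
to([.4767,-.0633,.18],Rdown)
E
```

```text
[[-0.98587937  0.16745706  0.        ]
 [ 0.16745706  0.98587937  0.        ]
 [ 0.          0.         -1.        ]]
shift cm [-45.84 -45.36   4.56] turn [ -0.1   -0.03 -15.56]
```

>>> carry_out(plan=[1, -4, -4, 0, 0, 0, -3, 1, -8, -8, 0, 0, 0, -6, 1, -12, -12, 0, 0, 0, -9, 1, -16, -16, 0, 0, 0, -12, 1, -20, -20, 0, 0, 0, -15.6])

```text
clock: 0.72
ee_pos: [0.3514, 0.275, 0.2255]
tool_rot: [[-0.986, 0.164, -0.0], [0.164, 0.986, -0.0], [0.0, -0.0, -1.0]]
contact_force: [1.0, -0.0, 0.5]
gripper_width: 0.997
grip_force: 0.0
```

Run:
```python
from h import *
to([.4767,-.0633,.18],Rdown)
```

```text
shift cm [-17.92 -31.31   4.56] turn [-0.02 -0.    0.18]
```

>>> carry_out(plan=[1, -2.6, -5, 0, 0, 0, 0, 1, -5.2, -10, 0, 0, 0, 0, 1, -8, -15, 0, 0, 0, 0, 1, -10.7, -20, 0, 0, 0, 0, 1, -13.5, -25, 1, 0, 0, 0])

```text
clock: 1.35
ee_pos: [0.4435, 0.0059, 0.2161]
tool_rot: [[-0.986, 0.167, 0.002], [0.167, 0.986, -0.0], [-0.002, 0.0, -1.0]]
contact_force: [0.3, 0.0, -0.5]
gripper_width: 1.002
grip_force: 0.0
```

>>> carry_out(plan=[1, -3, -4, 2, 0, 0, 0, 1, -4.4, -6.3, 3.5, 0, 0, 0, 1, -4.4, -6.3, 3.5, 0, 0, 0])

```text
clock: 1.72
ee_pos: [0.4753, -0.0631, 0.1794]
tool_rot: [[-0.986, 0.17, -0.002], [0.17, 0.986, 0.0], [0.002, 0.0, -1.0]]
contact_force: [0.0, 0.1, -0.1]
gripper_width: 1.001
grip_force: 0.0
```

Run:
```python
from h import *
import cv2
to([.4767,-.0633,.116],Rdown)
t=get_image('top');cv2.imwrite('pics/top1.png',cv2.resize(t[188:288,256:384,::-1],None,fx=6,fy=6,interpolation=cv2.INTER_CUBIC))
```

```text
shift cm [-0.16  0.01  6.34] turn [ 0.   -0.14 -0.13]
```

>>> carry_out(plan=[1, -0.1, 0, 3.5, 0, 0, 0, 1, -0.1, 0, 6.3, 0, 0, 0, 0.5, -0.1, 0, 6.3, 0, 0, 0, 0.1, -0.1, 0, 6.3, 0, 0, 0, 0.1, -0.1, 0, 6.3, 0, 0, 0], newtons=20)

```text
clock: 2.4
ee_pos: [0.4775, -0.0618, 0.1191]
tool_rot: [[-0.986, 0.166, 0.002], [0.166, 0.986, -0.001], [-0.002, -0.0, -1.0]]
contact_force: [-0.0, -0.5, -0.4]
gripper_width: 0.379
grip_force: 0.0
```

>>> carry_out(plan=[0.1, 0, 0, 0, 0, 0, 0, 0.1, 0, 0, 0, 0, 0, 0, 0.1, 0, 0, 0, 0, 0, 0])

```text
clock: 2.78
ee_pos: [0.4774, -0.062, 0.1188]
tool_rot: [[-0.986, 0.167, 0.002], [0.167, 0.986, -0.0], [-0.002, -0.0, -1.0]]
contact_force: [-0.8, 1.1, 7.8]
gripper_width: 0.193
grip_force: 19.6
```

>>> carry_out(plan=[0.1, 0, 1, -0.1, 0, 0, 0, 0.1, 0, 3, -0.1, 0, 0, 0, 0.1, 0, 5, -0.1, 0, 0, 0, 0.1, 0, 6.9, -0.1, 0, 0, 0, 0.1, 0, 6.9, -0.1, 0, 0, 0])

```text
clock: 3.4
ee_pos: [0.4893, 0.0073, 0.119]
tool_rot: [[-0.986, 0.165, 0.002], [0.165, 0.986, 0.0], [-0.002, 0.001, -1.0]]
contact_force: [3.0, 0.9, -0.7]
gripper_width: 0.191
grip_force: 20.7
```

>>> carry_out(plan=[0.1, 0, 0, 0, 0, 0, 0])

```text
clock: 3.52
ee_pos: [0.489, 0.0061, 0.119]
tool_rot: [[-0.986, 0.166, 0.002], [0.166, 0.986, -0.0], [-0.002, 0.0, -1.0]]
contact_force: [4.8, 1.0, -0.8]
gripper_width: 0.19
grip_force: 20.7
```

Run:
```python
from h import *
import cv2
s=get_state();print(by@(s['ee_pos']-[.53156,-.03363,0]))
a=get_image('top');b=get_image('side')
o=np.zeros((560,800,3),np.uint8)
q=cv2.resize(a[230:275,290:345],None,fx=7,fy=7,interpolation=cv2.INTER_CUBIC);o[:q.shape[0],:q.shape[1]]=q
q=cv2.resize(b[210:280,255:320],None,fx=6,fy=6,interpolation=cv2.INTER_CUBIC);o[:q.shape[0],400:400+q.shape[1]]=q
cv2.imwrite('pics/s2.png',o[:,:,::-1])
```

```text
0.03208759361702155
```

View pics/s2.png

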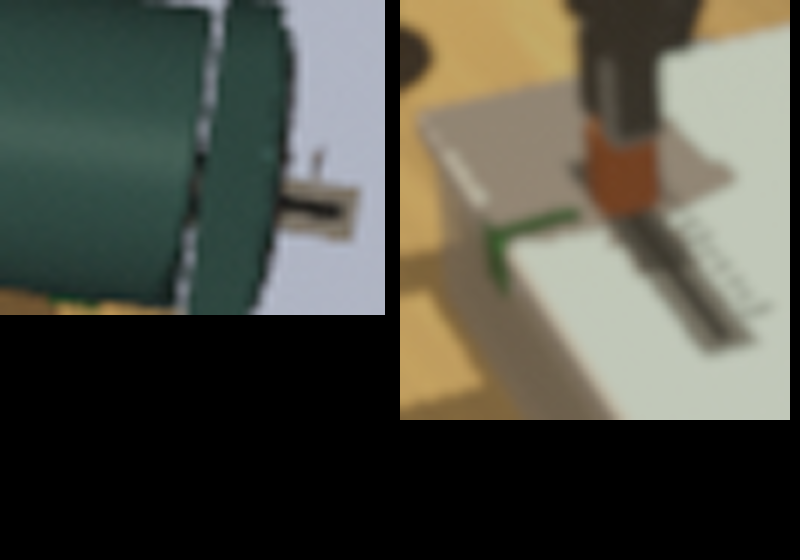

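The side view shows the grip clamped near the marker's line, but the arm hides the top view. I'll release, move up towards the pump and check from above.

>>> carry_out(plan=[0.5, 0, 0, 0, 0, 0, 0, 1, 0, 0, 0, 0, 0, 0, 1, 0, 0, 0, 0, 0, 0, 1, 0, 0, -5, 0, 0, 0, 1, 0, 0, -10.5, 0, 0, 0])

```text
clock: 4.25
ee_pos: [0.4867, 0.0062, 0.224]
tool_rot: [[-0.986, 0.167, -0.003], [0.167, 0.986, 0.0], [0.003, -0.0, -1.0]]
contact_force: [1.7, -0.2, 1.1]
gripper_width: 1.002
grip_force: 0.0
```

>>> carry_out(plan=[1, 0.5, 6, 0, 0, 0, 0, 1, 1, 12, 0, 0, 0, 0, 1, 1.5, 18, 0, 0, 0, 0, 1, 2, 24, 0, 0, 0, 0, 1, 2.4, 30, 0, 0, 0, 0])

```text
clock: 4.88
ee_pos: [0.514, 0.3077, 0.2236]
tool_rot: [[-0.986, 0.167, -0.0], [0.167, 0.986, -0.001], [0.0, -0.001, -1.0]]
contact_force: [1.1, -0.2, 0.0]
gripper_width: 1.001
grip_force: 0.0
```

Run:
```python
from h import *
import cv2
to([.5155,.309,.225],Rdown)
a=get_image('top');b=get_image('side')
o=np.zeros((560,800,3),np.uint8)
q=cv2.resize(a[230:280,290:345],None,fx=7,fy=7,interpolation=cv2.INTER_CUBIC);o[:q.shape[0],:q.shape[1]]=q
q=cv2.resize(b[210:280,255:320],None,fx=6,fy=6,interpolation=cv2.INTER_CUBIC);o[:q.shape[0],400:400+q.shape[1]]=q
cv2.imwrite('pics/s3.png',o[:,:,::-1]);cv2.imwrite('pics/top3.png',a[:,:,::-1])
```

```text
shift cm [-0.13  0.16 -0.14] turn [-0.04 -0.02  0.05]
```

View pics/s3.png

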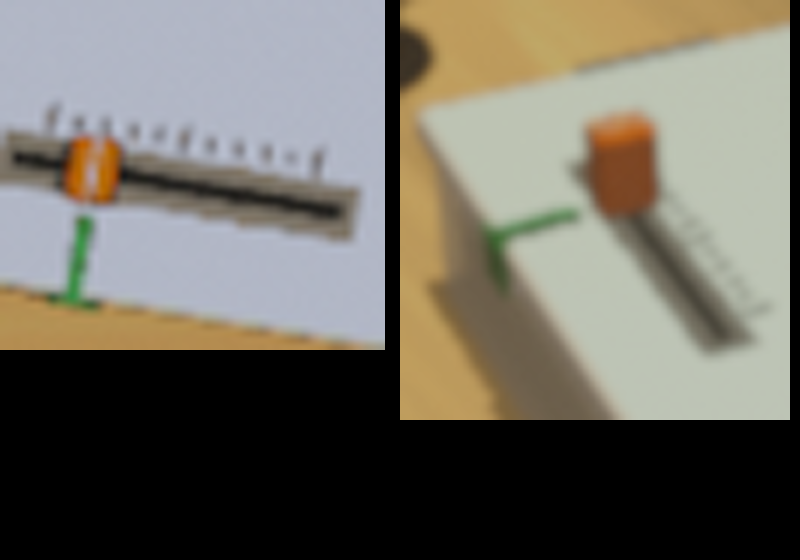

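The grip line is at crop (93,170) and the marker tab at (84,218) to (76,296), so it looks in line. I'll put a number on it with color centroids, and check the grip's edges.

Run:
```python
from h import *
import cv2
c=np.array([.53156,-.03363]);R=np.column_stack([bx,by])[:2]
for f in('top0','top3'):
    a=cv2.imread(f'pics/{f}.png')[230:280,285:350]; h=cv2.cvtColor(a,cv2.COLOR_BGR2HSV).astype(int)
    H,S,V=h[...,0],h[...,1],h[...,2]
    out=[]
    for n,m,z in(('or',(H<18)&(S>180)&(V>120),.125),('gr',(H>45)&(H<80)&(S>100),.094)):
        ys,xs=np.nonzero(m)
        if n=='or': k=(ys<38); ys,xs=ys[k],xs[k]
        P=ray('top',285+xs.mean(),230+ys.mean(),z);out.append((n,len(xs),np.round((R.T@(P[:2]-c))*1000,1)))
    print(f,out)
def line(u,v,z):
    P=ray('top',290+(u+.5)/7-.5,230+(v+.5)/7-.5,z);return np.round((R.T@(P[:2]-c))*1000,1)
print(line(93,170,.125),line(84,218,.094),line(80,255,.094),line(76,296,.094))
```

```text
top0 [('or', 31, array([-50.5, -37.3])), ('gr', 16, array([-84.7,  32. ]))]
top3 [('or', 39, array([-50.3,  31.4])), ('gr', 16, array([-84.4,  32.1]))]
[-50.2  31.3] [-67.8  32.7] [-81.6  31.9] [-96.8  30.8]
```

Within 1 mm of the marker. Now I'll grasp the pump.

>>> carry_out(plan=[1, -0.1, 0.1, 5, 0, 0, 0, 1, -0.1, 0.1, 9.6, 0, 0, 0, 0.6, -0.1, 0.1, 9.6, 0, 0, 0, 0.3, -0.1, 0.1, 9.6, 0, 0, 0, 0.3, -0.1, 0.1, 9.6, 0, 0, 0], newtons=50)

```text
clock: 5.6
ee_pos: [0.5172, 0.3072, 0.1301]
tool_rot: [[-0.986, 0.167, 0.004], [0.167, 0.986, 0.001], [-0.003, 0.002, -1.0]]
contact_force: [-2.7, -1.6, 26.5]
gripper_width: 0.377
grip_force: 48.5
```

>>> carry_out(plan=[0.3, 0, 0, 0, 0, 0, 0, 0.3, 0, 0, 0, 0, 0, 0, 0.3, 0, 0, 0, 0, 0, 0])

```text
clock: 5.98
ee_pos: [0.5173, 0.3072, 0.1303]
tool_rot: [[-0.986, 0.167, 0.004], [0.167, 0.986, 0.001], [-0.004, 0.002, -1.0]]
contact_force: [0.2, -1.5, 6.3]
gripper_width: 0.383
grip_force: 49.9
```

>>> carry_out(plan=[0.3, 0, 0, -1, 0, 0, 0, 0.3, 0, 0, -5, 0, 0, 0, 0.3, 0, 0, -10, 0, 0, 0, 0.3, 0, 0, -15, 0, 0, 0, 0.3, 0, 0, -15, 0, 0, 0])

```text
clock: 6.6
ee_pos: [0.5182, 0.3081, 0.2834]
tool_rot: [[-0.986, 0.167, 0.009], [0.167, 0.986, 0.004], [-0.008, 0.006, -1.0]]
contact_force: [-0.2, 0.6, -3.2]
gripper_width: 0.379
grip_force: 50.5
```

Run:
```python
from h import *
n=np.cos(np.radians(20))*np.array([0,0,1])-np.sin(np.radians(20))*bx
R=np.column_stack([np.cross(by,-n),by,-n]); V=np.array([.5693,-.0399,.122])
s=get_state();print(s['ee_pos'],s['contact_force'],s['qpos'])
# refine valve_top height: dot along button axis unknown; side-view check below
print(V+n*(.124+.04)); to(V+n*(.124+.04),R)
```

```text
[0.51823568 0.30807673 0.283396  ] [-0.17329916  0.57184188 -3.24258682] [ 4.21786098e-01  3.12427049e-01  1.43425463e+00  4.24463724e-05
  1.38478686e+00 -9.81585209e-01]
[ 0.51400074 -0.03050712  0.27610959]
shift cm [ -5.22 -33.46   0.58] turn [ 3.300e-01 -1.952e+01 -1.000e-02]
```

>>> carry_out(plan=[0.3, -0.9, -5.8, 0, 0, -3, 0, 0.3, -1.8, -11.6, 0, 0, -6.5, 0, 0.3, -2.7, -17.4, 0, 0, -10, 0, 0.3, -3.6, -23.2, 0, 0.2, -13, 0, 0.3, -4.5, -29, 0.3, 0.3, -16.5, 0])

```text
clock: 7.22
ee_pos: [0.5103, 0.0118, 0.2739]
tool_rot: [[-0.946, 0.167, 0.279], [0.158, 0.986, -0.053], [-0.284, -0.006, -0.959]]
contact_force: [0.8, -0.3, -2.6]
gripper_width: 0.374
grip_force: 50.9
```

```bash
cat >> h.py <<'E'
n=np.cos(np.radians(20))*np.array([0,0,1])-np.sin(np.radians(20))*bx
Rp=np.column_stack([np.cross(by,-n),by,-n]); V=np.array([.5693,-.0399,.122])
E
python3 - <<'E'
from h import *
to(V+n*(.124+.04),Rp)
E
```

```text
shift cm [-1.08 -4.12  0.11] turn [-0.31 -3.48  0.13]
```

>>> carry_out(plan=[0.3, -1.1, -4.1, 0.1, -0.3, -3.5, 0.1, 0.3, -1.1, -4.1, 0.1, -0.3, -3.5, 0.1, 0.3, -1.1, -4.1, 0.1, -0.3, -3.5, 0.1])

```text
clock: 7.6
ee_pos: [0.5144, -0.0286, 0.2762]
tool_rot: [[-0.927, 0.168, 0.335], [0.159, 0.986, -0.056], [-0.34, 0.001, -0.941]]
contact_force: [-0.4, -0.2, -2.5]
gripper_width: 0.371
grip_force: 51.2
```

Run:
```python
from h import *
import cv2
to(V+n*(.124+.04),Rp); s=get_state(); print(s['ee_pos'],s['contact_force'])
T=s['ee_pos'];A=s['tool_rot']
for k in(.124,.084,.0,): print('axis pt',k,proj('side',T+A[:,2]*k))
print('V',proj('side',V),'top',proj('top',V))
b=get_image('side');a=get_image('top')
cv2.imwrite('pics/side4.png',b[:,:,::-1]);cv2.imwrite('pics/top4.png',a[:,:,::-1])
o=np.zeros((600,800,3),np.uint8)
q=cv2.resize(b[165:265,290:375],None,fx=6,fy=6,interpolation=cv2.INTER_CUBIC);o[:600,:q.shape[1]]=q
q=cv2.resize(a[195:275,290:338],None,fx=6,fy=6,interpolation=cv2.INTER_CUBIC);o[:q.shape[0],510:510+q.shape[1]]=q
cv2.imwrite('pics/s4.png',o[:,:,::-1])
```

```text
shift cm [ 0.01 -0.2   0.01] turn [ 0.03 -0.14 -0.07]
[ 0.51438975 -0.02855773  0.27620989] [-0.3620118  -0.17540413 -2.5264574 ]
axis pt 0.124 [328.38429757 215.05555706]
axis pt 0.084 [322.4171494  200.35757271]
axis pt 0.0 [308.7779393  166.76214471]
V [334.60411551 229.39406683] top [320.56826473 221.76670439]
```

View pics/s4.png

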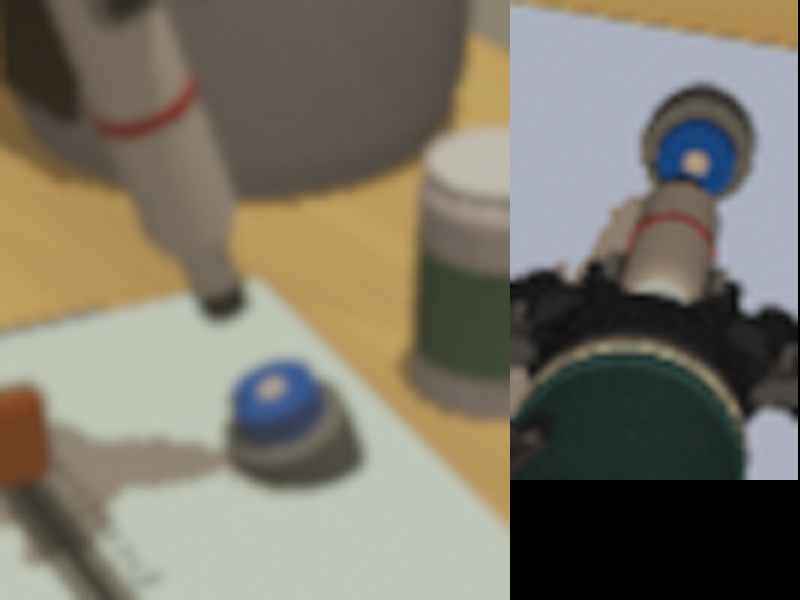

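In the side crop the dot is at (270,388), matching the predicted valve point, and the nozzle end is near (225,302). That puts the pump axis about 1.7 mm towards +tool x from the TCP. In the top crop the dot is at (693,162) and the pump body's midline passes about (672,245) and (687,190).

Run:
```python
from h import *
s=get_state();T=s['ee_pos'];A=s['tool_rot']
for k in(.124,.1,.08,.06,.04,.02):
    u=proj('top',T+A[:,2]*k+A[:,0]*.0017); print(k,np.round(((u[0]-290+.5)*6+510,(u[1]-195+.5)*6),1))
to(V+n*(.124+.012)-Rp[:,0]*.0017,Rp)
```

```text
0.124 [683.5 190.6]
0.1 [680.1 206.5]
0.08 [677.2 220.1]
0.06 [674.2 234.2]
0.04 [671.1 248.6]
0.02 [667.9 263.4]
shift cm [-0.09 -0.29  2.82] turn [ 0.06 -0.09  0.05]
```

>>> carry_out(plan=[0.3, -0.1, -0.2, 1.5, 0, 0, 0, 0.3, -0.1, -0.2, 3, 0, 0, 0, 0.3, -0.1, -0.2, 3, 0, 0, 0, 0.3, -0.1, -0.2, 3, 0, 0, 0])

```text
clock: 8.2
ee_pos: [0.526, -0.0325, 0.2488]
tool_rot: [[-0.927, 0.167, 0.336], [0.157, 0.986, -0.057], [-0.341, 0.0, -0.94]]
contact_force: [-1.1, 0.4, -2.6]
gripper_width: 0.376
grip_force: 51.2
```

```bash
cat >> h.py <<'E'
def avg(k=12,img='side'):
    S=[]
    for i in range(k): im=get_image(img); S.append(get_state())
    T=np.mean([s['ee_pos'] for s in S],0);A=Ro.from_matrix([s['tool_rot'] for s in S]).mean().as_matrix()
    F=np.mean([s['contact_force'] for s in S],0)
    print('clk',S[-1]['clock'],'T',T.round(4),'sd',np.std([s['ee_pos'] for s in S],0).round(4),'F',F.round(2),'axial',round(F@n,2),'nozzle height over V cm',round(100*((T-V)@n-.124),2))
    to(V+n*(.124)-Rp[:,0]*.0017,Rp,T,A)
    return im,T,A
E
python3 - <<'E'
from h import *
import cv2
im,T,A=avg(); cv2.imwrite('pics/s5.png',cv2.resize(im[190:250,300:370,::-1],None,fx=8,fy=8,interpolation=cv2.INTER_CUBIC))
E
```

```text
clk 8.8 T [ 0.5262 -0.0328  0.2495] sd [0.0001 0.     0.0002] F [-0.27  0.   -2.73] axial -2.47 nozzle height over V cm 1.08
shift cm [0.09 0.02 1.08] turn [ 0.01  0.03 -0.01]
```

View pics/s5.png

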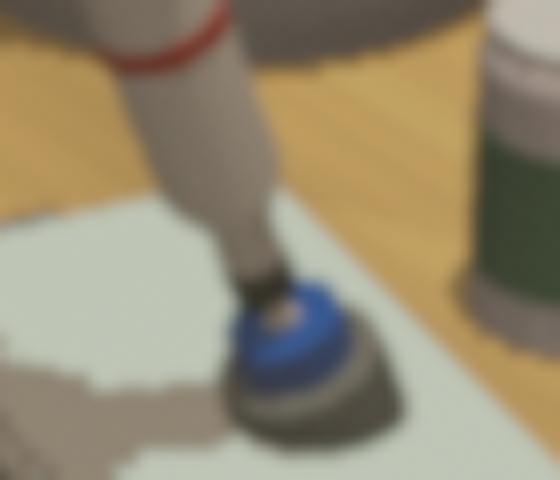

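The nozzle end, near (269,296), is about 10 mm above the dot, near (281,315), along the axis. I'll descend in small steps while watching the force.

>>> carry_out(plan=[0.3, 0, 0, 0.4, 0, 0, 0, 0.3, 0.1, 0, 0.8, 0, 0, 0, 0.3, 0.1, 0, 1, 0, 0, 0, 0.3, 0.1, 0, 1, 0, 0, 0])

```text
clock: 9.3
ee_pos: [0.5284, -0.0331, 0.2391]
tool_rot: [[-0.927, 0.168, 0.337], [0.158, 0.986, -0.057], [-0.341, 0.0, -0.94]]
contact_force: [-0.6, -1.1, -2.2]
gripper_width: 0.373
grip_force: 51.2
```

Run:
```python
from h import *
avg(8)
```

```text
clk 9.7 T [ 0.5286 -0.0331  0.2396] sd [0.     0.     0.0001] F [ 0.01  0.17 -2.53] axial -2.37 nozzle height over V cm 0.06
shift cm [-0.03  0.02  0.06] turn [ 0.01  0.   -0.01]
```

Not in contact yet (no change in force). I'll continue by 3 mm.

>>> carry_out(plan=[0.3, 0, 0, 0.15, 0, 0, 0, 0.3, 0, 0, 0.3, 0, 0, 0, 0.3, 0, 0, 0.3, 0, 0, 0])

```text
clock: 10.07
ee_pos: [0.5296, -0.0333, 0.2367]
tool_rot: [[-0.926, 0.167, 0.337], [0.157, 0.986, -0.057], [-0.342, 0.0, -0.94]]
contact_force: [-1.1, 0.9, -1.0]
gripper_width: 0.378
grip_force: 51.4
```

Run:
```python
from h import *
avg(8)
```

```text
clk 10.475 T [ 0.5296 -0.0333  0.2368] sd [0. 0. 0.] F [-0.37  0.08 -0.84] axial -0.66 nozzle height over V cm -0.24
shift cm [-0.02  0.02 -0.24] turn [ 0.01  0.01 -0.01]
```

Axial force is up 1.75 N, so it is about 0.8 mm pressed. I'll advance about 5 mm more.

>>> carry_out(plan=[0.3, 0, 0, 0.15, 0, 0, 0, 0.3, 0, 0, 0.3, 0, 0, 0, 0.3, 0, 0, 0.45, 0, 0, 0, 0.3, 0, 0, 0.5, 0, 0, 0, 0.3, 0, 0, 0.5, 0, 0, 0])

```text
clock: 11.1
ee_pos: [0.5313, -0.0336, 0.232]
tool_rot: [[-0.926, 0.167, 0.337], [0.157, 0.986, -0.057], [-0.342, 0.0, -0.94]]
contact_force: [-2.1, 0.0, 0.4]
gripper_width: 0.376
grip_force: 51.6
```

Run:
```python
from h import *
import cv2
im,T,A=avg(10); a=get_image('top')
o=np.zeros((480,800,3),np.uint8)
q=cv2.resize(im[190:250,300:355],None,fx=8,fy=8,interpolation=cv2.INTER_CUBIC);o[:480,:440]=q
q=cv2.resize(a[205:275,290:340],None,fx=6,fy=6,interpolation=cv2.INTER_CUBIC);o[:420,460:760]=q
cv2.imwrite('pics/s6.png',o[:,:,::-1])
```

```text
clk 11.6 T [ 0.5313 -0.0336  0.232 ] sd [0. 0. 0.] F [-1.5   0.25  0.99] axial 1.45 nozzle height over V cm -0.74
shift cm [-0.03  0.02 -0.74] turn [ 0.01  0.01 -0.01]
```

View pics/s6.png

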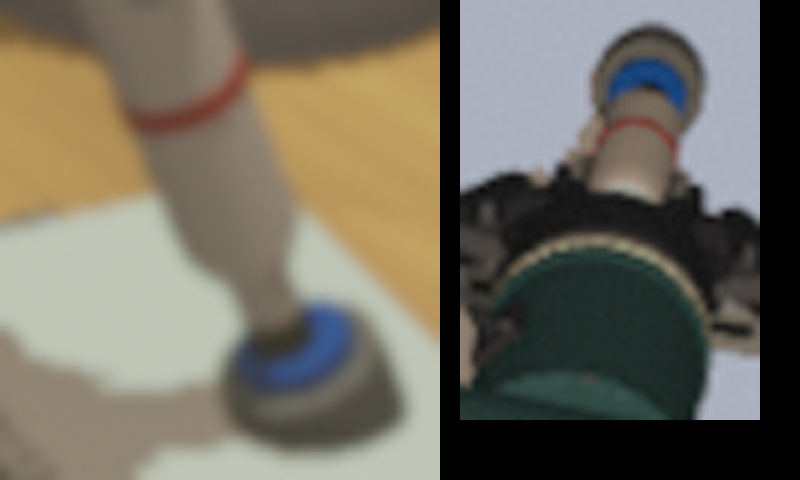

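The nozzle sits on the button's centre to within about 2 mm: side crop nozzle end near (280,339), face centre near (288,336); top crop shows it laterally centred. The axial force is about 3.9 N, roughly half travel, and the tilt error is under 0.1°. Handing in.

```bash
python3 -c "
from bench import *
print(close_job())"
```

```text
the job is handed in; nothing more can be done
None
```

I set the slider to within about 1 mm of the marker. I then lifted the pump and am holding its nozzle on the valve button, about 2 mm off the dot's centre, square to the face and about half pressed (about 3.9 N), and handed the job in at about 11.7 s.

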